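# Tip the short colour-card binder out of the file rack and stand it in the tray

## Task

Three colour-card binders stand packed side by side in the small file rack at the left, too tight to get fingers in between. Take out the shortest one: reach behind its top, pull the top rear edge towards the open front until the binder tips and leans on the rack's front rail, then grip it across its thickness near the top of its spine, lift it out and stand it upright in the shallow metal tray. Leave the two tall binders standing in the rack.

Things in the scene. Friction and masses are not known exactly. Their poses are not given: they have to be found in the camera images.
- short_binder: grey card binder to take, a rigid block 70 (x) by 38 (y) by 150 mm (z, height), 0.2 to 0.4 kg; origin at the centre of its underside; -x points out of its spine, to the rack's open front. Nothing stands behind its top. Pulled at the top rear edge towards -x it pivots on its front foot; past some 25 degrees it falls on and rests leaning about 32 degrees on the front rail, its top clear of the others
- tall_binder_a: bystander, same make and frame but 172 mm tall, in another bay. The fixed steel rack has three bays side by side at 45 mm pitch; floor 4 mm over the bench, dividers 2.5 mm thick and 63 mm high (end plates 113), a 15 mm high toe wire at the spines' feet, and a front rail (8 mm bar, centre 64 mm over the bench, 74 mm towards -x from the upright binders' origins)
- tall_binder_b: the second tall bystander binder (70 x 38 x 172 mm, same frame: origin at the centre of its underside, z up, -x out of its spine), in the remaining bay
- tray: fixed open aluminium tray, 110 x 110 mm outside, 18 mm high, walls and floor 3 mm thick; origin at the centre of its underside on the bench, x and y along its sides; the binder may stand in it turned any way. Between tray and rack stands a balance whose round pan reaches 106 mm above the bench; a display hangs over the back of the bench to the right, from about 0.4 m up

How it is judged (in metres and radians):
On the way:
1. the short binder has been tipped forward by more than 26 degrees with its foot still in the rack (angle between short_binder's own z axis and vertical above 0.45 rad and height (world z) of short_binder below 0.05 m and distance of short_binder from where it was at the start of the episode below 0.05 m), for 0.2 s.
At the end, for the whole second after the job is handed in: The short binder stands at rest in the tray, upright within 10 degrees, its underside on the tray floor within about 6 mm and its centre within 50 mm of the tray's centre; both tall binders stand upright within 10 degrees, at most 20 mm from where they were (angle between each of short_binder, tall_binder_a, tall_binder_b's own z axis and vertical below 0.17 rad and z of short_binder in the frame of tray between -0.002 and 0.009 m and horizontal distance between short_binder and tray below 0.05 m and linear speed of short_binder below 0.02 m/s and distance of each of tall_binder_a, tall_binder_b from where it was at the start of the episode below 0.02 m); the robot touches nothing.
It fails at once if a tall binder is tipped by more than 20 degrees or lifted out of its place (angle between any of tall_binder_a, tall_binder_b's own z axis and vertical above 0.35 rad or distance of any of tall_binder_a, tall_binder_b from where it was at the start of the episode above 0.05 m).
It also fails if it takes over 67 s, if anything falls off the work surface, if the arm or the gripper's body presses on something with over 40 N, if the wrist force passes 120 N, or if a joint passes its speed limit or range.

## Robot

A 6-joint arm with a two-finger parallel gripper is mounted at the origin on a cart in front of the work surface, level with it; the furniture and walls round the work are solid. World frame = base frame: x ahead of the robot, y to its left, z up, the work surface at z = 0. Lengths are in mm, angles in rad, forces in N, time in s.
With the tool pointing down it reaches from about 275 to 750 mm from the base axis. Payload 10.2 kg.
Tool frame: the origin (TCP) lies at the very end of the fingers, on their centre line; the grasp point (between the pads) lies 19 mm behind it; y points along the fingers, x is the direction in which the jaws open and shut, and the axes are right-handed (so a half turn about y gives the same grasp; the last joint's range is limited). The gripper opens to 85 mm and grips with 20 to 120 N. Pads are 22 mm wide; open, the fingers measure 114 mm over their backs; the gripper's body (76 mm by 85 mm) begins 54 mm behind the grasp point. The pads swing forward as they close: fully open they stand 13 mm farther back than shut.
Start: joints at [-1.478, 0.313, 1.498, -0, 1.331, -0.223], TCP at [163.04, -499.048, 231.294] pointing down, gripper open.
Joint ranges: [-2.94, 2.94], [-0.97, 2.17], [0.19, 2.56], [-1.23, 4.37], [0.02, 3.11], [-2.88, 2.88]. Speed limits (rad/s): [2.39, 2.39, 3.01, 3.14, 3.14, 3.14].

## Interface

Orientations are given as a unit quaternion [w, x, y, z].
In Python, from rig import telemetry, imaging, ctrl gives the robot as it stands.
- The arm moves only by the shell command python3 -m handwheel 'ROWS' [FORCE]. ROWS is JSON, a list of rows, each an object with "delta_pos": the shift along the tool's x, y, z in cm, a list of three; "twist": the turn, a rotation vector about the tool's x, y, z in rad, a list of three; "jaw": the opening, from 0 (shut) to 1 (fully open). A call has exactly 10 rows; each row is the pose to reach, as a shift and turn from the pose commanded when the call began, along the tool's axes at that moment; what a row does not reach only later rows make up. A row lasts 1/12 s, in which the tool goes at most 41.7 mm and 7.16 degrees, less where a joint would pass 70% of its speed; a pose out of reach is approached as far as the arm can. A call with a gripper value outside its range is refused whole. The fingers move at their own pace and stop on an object; FORCE is the grip in N (left out, the last holds). Time passes only in rows, so rows that repeat a pose let the fingers close, or fill a call up. It gives the time, the measured TCP pose, the force and the opening at its end, in the units of the state.
- telemetry.sense(): the state, without advancing time (a new reading comes with each control period).
- imaging.capture(name): name is "side" or "top"; returns a dict with "frame" (480x640x3 uint8, red, green, blue), "z_map" (480x640 float32, mm along the optical axis (not along the pixel's ray), 0 where there is no reading), "fx", "fy", "cx", "cy" (pixels), "D" ([k1, k2, p1, p2, k3] as OpenCV has them; the pictures are not rectified), "rvec" (rotation vector, rad) and "tvec" (3), from world to camera coordinates, as OpenCV has them. Camera axes: x right, y down, z forward; pixel columns grow to the right and rows downward; lengths in mm; the calibration is good to about 2 mm. A picture is of the moment at which its call begins.
- ctrl.finish_job(): hands the job in, once; it reports no verdict.
The state is a dict: "time_s": time; "joints": joint angles; "dq": joint speeds; "tau": joint torques, N m; "eef_pos": TCP position; "ee_rot": TCP orientation; "force": force on the tool from outside, world axes, zero at the start; "wrist_torque": the same for the moment, N m; "grip_width": opening from 0.0 (shut) to 1.0 (fully open).
Only numpy, scipy, OpenCV 4.12 (cv2) and the standard library are available. Lean on these libraries where they do the work, as an engineer would, in place of code of your own. Each camera call takes 0.05 s, during which the arm holds its last target.

## Working session

There is one attempt and no reset: what is moved stays moved. The work goes in short steps, Python scripts to look and compute and a shell command to move; the robot and the scene stay as the last step left them, time stands still between calls to the robot, and variables do not carry over. Pictures are saved under pics/ and viewed, and the job is handed in when it is done.

```bash
ls; mkdir -p pics; python3 - <<'E'
from rig import telemetry, imaging
import cv2,numpy as np
print(telemetry.sense())
for n in ("side","top"):
    d=imaging.capture(n); np.savez(f"pics/{n}0.npz",**{k:np.array(v) for k,v in d.items()})
    cv2.imwrite(f"pics/{n}0.png",d["frame"][:,:,::-1]); print(n,[d[k] for k in("fx","fy","cx","cy","D","rvec","tvec")])
    R=cv2.Rodrigues(np.array(d["rvec"],float))[0]; print(-R.T@np.array(d["tvec"]).ravel(),R)
E
```

```text
pics
{'time_s': 0.0, 'joints': array([-1.47838804e+00,  3.13484503e-01,  1.49844386e+00, -3.33062836e-05,
        1.33102678e+00, -2.23425480e-01]), 'dq': array([ 0.00026814, -0.000416  , -0.00068024,  0.00161127,  0.00037126,
       -0.0009403 ]), 'tau': array([ 3.50854079e-04, -4.12268722e+01, -2.59741831e+01, -1.82292983e-04,
        4.22052137e-03, -4.71152589e-05]), 'eef_pos': array([ 163.01217926, -498.7701922 ,  230.71488033]), 'ee_rot': array([ 0.57276535, -0.57205605,  0.41547166, -0.41481927]), 'force': array([ 0.77870637, -0.64070655, -0.35109948]), 'wrist_torque': array([-0.04883436,  0.03750677,  0.04391438]), 'grip_width': 0.9971526439691533}
side [437.24183484114286, 437.24183484114286, 326.5149805548821, 243.6531996693704, array([0.0078026, 0.       , 0.       , 0.       , 0.       ]), array([ 2.57352445, -0.41234632,  0.12692776]), array([-436.77669416,  285.30862277,  705.74643622])]
[ 370.66957464 -247.97712581  755.88645611] [[ 0.94910684 -0.31482186  0.00913238]
 [-0.26546104 -0.81522768 -0.51471766]
 [ 0.16948934  0.48609776 -0.85731111]]
top [592.6017775712245, 592.6017775712245, 319.0381385509409, 240.45172655623253, array([-0.16078908,  0.        ,  0.        ,  0.        ,  0.        ]), array([ 2.01044695, -1.72389693,  0.53900736]), array([ 105.98614071,  451.4524504 , 1022.18570086])]
[-211.97399649   88.08547365 1098.73288756] [[ 0.14906825 -0.98875927  0.01156585]
 [-0.81923956 -0.13004405 -0.55851149]
 [ 0.55373748  0.07378113 -0.82941615]]
```

View pics/side0.png

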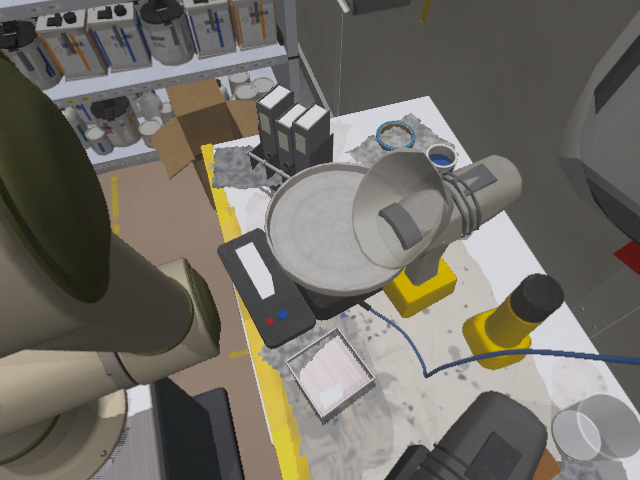

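View pics/top0.png

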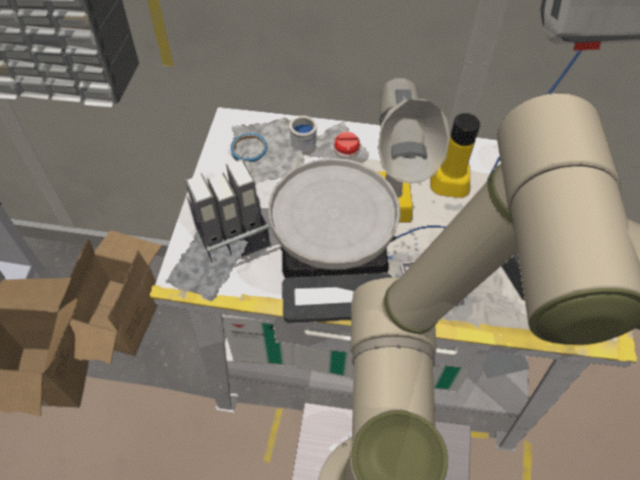

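The short binder is the middle one (side view, around (292,120); top view, around (222,200)). The tray is at side (331,375). Next I measure both from the depth maps.

```bash
cat > h.py <<'E'
import numpy as np,cv2
def cloud(d):
    K=np.array([[d["fx"],0,d["cx"]],[0,d["fy"],d["cy"]],[0,0,1]],float)
    z=np.array(d["z_map"],float); v,u=np.mgrid[0:480,0:640]
    p=cv2.undistortPoints(np.stack([u,v],-1).reshape(-1,1,2).astype(np.float64),K,np.array(d["D"],float)).reshape(480,640,2)
    c=np.dstack([p*z[...,None],z]); R=cv2.Rodrigues(np.array(d["rvec"],float))[0]
    w=(c-np.array(d["tvec"]).ravel())@R
    w[z<=0]=np.nan; return w
def rect(p):
    r=cv2.minAreaRect(p[:,:2].astype(np.float32)); return r
E
python3 - <<'E'
from h import *
for n,roi in (("side",(75,200,240,345)),("top",(155,265,175,285))):
    d=dict(np.load(f"pics/{n}0.npz")); w=cloud(d)
    a,b,c,e=roi; P=w[a:b,c:e].reshape(-1,3); P=P[np.isfinite(P).all(1)]
    print(n,len(P)); 
    h,_=np.histogram(P[:,2],bins=np.arange(-10,200,6)); print(h)
    for lo,hi in((170,184),(147,161)):
        m=((w[...,2]>lo)&(w[...,2]<hi)).astype(np.uint8); M=np.zeros_like(m);M[a:b,c:e]=m[a:b,c:e]
        k,l,st,_=cv2.connectedComponentsWithStats(M)
        for i in range(1,k):
            if st[i,4]>25:
                q=w[l==i]; print(lo,st[i],q.mean(0).round(1),np.median(q[:,2]).round(1),rect(q))
d=dict(np.load("pics/side0.npz")); w=cloud(d)
t=w[325:425,280:380]; 
for lo,hi in((13,24),(-2,7)):
    q=t[(t[...,2]>lo)&(t[...,2]<hi)]; print(len(q),q.mean(0),rect(q))
for n,px in(("side",[(380,330),(376,348),(228,330),(230,400)]),("top",[(210,330)])):
    pass
E
```

```text
side 13078
[   0  993  389  669  183   59   71   87  112  128  141  164  263  235
  135  344 1458  323  346  367  201  149  146  154  158  168  445  339
  180  175  973  185    0    0]
170 [256  82  38  30 558] [492.6 427.8 173.8] 173.5 ((493.4928283691406, 428.833984375), (71.79341125488281, 40.214664459228516), 34.60950469970703)
170 [292 101  38  33 600] [543.5 354.  173.9] 173.5 ((545.095458984375, 355.3170471191406), (70.95722198486328, 39.67475509643555), 34.07588577270508)
147 [257  97  50  35 630] [505.3 399.4 152.5] 151.8 ((506.39947509765625, 410.50634765625), (72.31514739990234, 84.09681701660156), 35.750370025634766)
147 [293 117  37  25 203] [539.8 337.9 153.8] 154.0 ((547.5283813476562, 339.39251708984375), (76.56178283691406, 32.62269592285156), 7.398374557495117)
top 12058
[ 149 2266 1190 1215  591  176  115  124  135  136  127  161  307  226
  114  252  497  207  227  241  157  128  116  143  142  135  415  294
   93  164  776  150    0    0]
170 [226 158  30  31 472] [543.6 353.5 173.7] 173.4 ((544.1653442382812, 354.28411865234375), (72.15921020507812, 39.196372985
[... 233 characters left out ...]
((529.9946899414062, 361.4179382324219), (77.39231872558594, 32.81748962402344), 64.0962142944336)
147 [206 172  30  31 512] [518.  390.9 151.3] 151.2 ((519.28955078125, 391.8626708984375), (73.04978942871094, 38.87994384765625), 35.78772735595703)
147 [195 201  20  11  93] [465.5 410.8 153.5] 153.1 ((465.0522155761719, 411.42193603515625), (12.784309387207031, 40.056705474853516), 20.2007999420166)
870 [431.64005318 -40.7297818   19.18282228] ((436.18621826171875, -37.53010559082031), (110.5787582397461, 165.6531524658203), 16.516767501831055)
8371 [446.55703665 -74.57521918   3.36574807] ((445.75811767578125, -64.56802368164062), (168.54544067382812, 176.39816284179688), 71.68766021728516)
```

```bash
python3 - <<'E'
import cv2
a=cv2.imread("pics/side0.png")[70:200,230:350];b=cv2.imread("pics/top0.png")[150:270,170:290]
cv2.imwrite("pics/c0.png",cv2.hconcat([cv2.resize(a,(390,480),interpolation=cv2.INTER_CUBIC),cv2.resize(b,(400,480),interpolation=cv2.INTER_CUBIC)]))
E
```

```text
(no output)
```

View pics/c0.png

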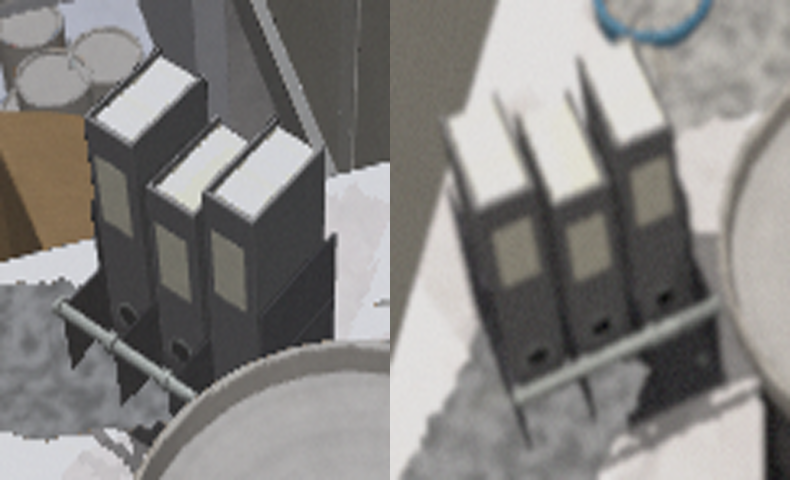

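Measured: short binder centre is about (519,391.6), top at z≈152–154, and its x axis is about 35° from world x. The two tall binders measure 90 mm apart, which matches the 45 mm pitch. Next I refine the tray and map the obstacles.

```bash
python3 - <<'E'
from h import *
d=dict(np.load("pics/side0.npz")); w=cloud(d); f=d["frame"]
t=w[325:428,280:382]
m=((t[...,2]>14)&(t[...,2]<24)).astype(np.uint8)
k,l,st,c=cv2.connectedComponentsWithStats(m,connectivity=8)
for i in range(1,k):
    if st[i,4]>40:
        q=t[l==i];print(st[i],q.mean(0).round(1),rect(q))
# corners by pixel ray onto z=18
K=np.array([[d["fx"],0,d["cx"]],[0,d["fy"],d["cy"]],[0,0,1]],float);R=cv2.Rodrigues(d["rvec"])[0];C=-R.T@d["tvec"].ravel()
def ray(u,v,z):
    p=cv2.undistortPoints(np.array([[[u,v]]],float),K,d["D"].astype(float)).ravel(); r=R.T@np.array([p[0],p[1],1]); return C+r*(z-C[2])/r[2]
P=np.array([ray(*p,18)[:2] for p in((287,369),(334,329),(375,375),(327,421))]);print(P.round(1),P.mean(0),[np.linalg.norm(P[i]-P[i-1]).round(1) for i in range(4)])
cv2.imwrite("pics/tray.png",cv2.resize(f[315:435,270:390,::-1],(600,600),interpolation=cv2.INTER_CUBIC))
# height map from both
q=np.concatenate([w.reshape(-1,3),cloud(dict(np.load("pics/top0.npz"))).reshape(-1,3)]);q=q[np.isfinite(q).all(1)]
print("rows x 250..800, cols y 480..-160 step 40")
for x in range(250,850,40):
    print(x,[int(s[:,2].max()) if len(s:=q[(abs(q[:,0]-x)<20)&(abs(q[:,1]-y)<20)&(q[:,2]<600)]) else -1 for y in range(480,-200,-40)])
E
```

```text
[  0   0  34  19 258] [402.6  16.6  21.5] ((406.4281005859375, 24.066856384277344), (65.64165496826172, 27.257068634033203), 11.3103666305542)
[  5   1  91  92 577] [443.6 -65.5  18.5] ((444.00592041015625, -63.88854217529297), (110.52225494384766, 110.66908264160156), 16.577255249023438)
[[ 3.763e+02 -4.180e+01]
 [ 4.739e+02 -1.000e-01]
 [ 5.130e+02 -9.720e+01]
 [ 4.143e+02 -1.403e+02]] [444.37536614 -69.86575369] [np.float64(105.6), np.float64(106.1), np.float64(104.7), np.float64(107.7)]
rows x 250..800, cols y 480..-160 step 40
250 [-798, -796, -795, -800, -797, -791, -797, -800, -795, -799, 264, 350, 473, 599, 592, 526, -1]
290 [-798, -795, -795, -797, -797, -793, 22, 23, -1, -1, 266, 288, 400, 599, 582, 589, 599]
330 [16, 19, 20, 15, 8, 5, 27, 29, 27, 29, 26, 25, 10, 5, 599, 599, 599]
370 [16, 15, 16, 15, 7, 5, 28, 29, 29, 29, 27, 30, 26, 21, 20, 8, 6]
410 [16, 18, 72, 13, 7, 7, 107, 108, 109, 109, 108, 30, 26, 21, 22, 22, 9]
450 [12, 178, 179, 73, 72, 111, 109, 92, 92, 91, 108, 111, 24, 8, 8, 22, 6]
490 [177, 180, 180, 177, 73, 108, 92, 90, 89, 92, 92, 110, 22, 22, 21, 21, 6]
530 [175, 179, 179, 180, 179, 110, 92, 90, 91, 91, 340, 281, 268, 300, 20, 599, 599]
570 [5, -1, 178, 180, 177, 109, 92, 91, 91, 90, 378, 389, 388, 368, 7, 599, 570]
610 [2, 3, 3, 113, 5, 110, 109, 92, 91, 92, 336, 379, 383, 346, 12, 145, 235]
650 [5, 4, 15, 20, 21, 106, 108, 108, 96, 109, 298, 312, 310, 8, 9, 8, 270]
690 [6, 13, 21, 18, 22, 22, -1, 108, 109, 110, 305, 308, 295, 29, 199, 196, 44]
730 [4, 24, 27, 25, 19, 24, 12, -1, -1, -1, 302, 306, 290, 44, 210, 209, 50]
770 [7, 24, 20, 24, 17, 75, 75, 63, 69, 61, 8, 274, 5, 45, 208, 209, 45]
810 [5, 21, 24, 22, 74, 75, 77, 55, 63, 65, 7, 4, 4, 4, -1, 4, 6]
```

View pics/tray.png

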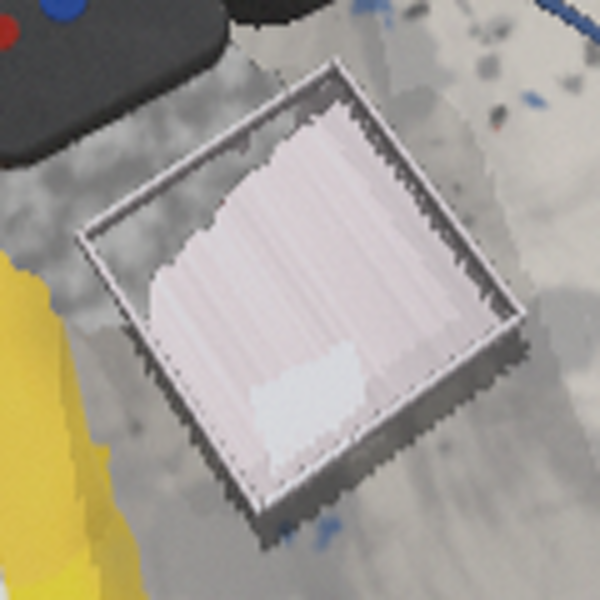

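Tray: centre (444,-64), side 110 mm as stated, yaw 16.6°. The lens hood reaches about 390 mm at x>515, so I cross at x≈400. Next I write the helper for the tool deltas.

```bash
cat >> h.py <<'E'
from scipy.spatial.transform import Rotation as Ro
YAW=np.deg2rad(35.0); XB=np.array([np.cos(YAW),np.sin(YAW),0]); YB=np.array([-np.sin(YAW),np.cos(YAW),0]); ZB=np.array([0,0,1.])
O=np.array([519.,391.6,4.])
def pose():
    from rig import telemetry
    s=telemetry.sense(); q=s["ee_rot"]; return s,np.array(s["eef_pos"]),Ro.from_quat([q[1],q[2],q[3],q[0]])
def frame(jaw,down):  # tool x=jaw, y=down
    return Ro.from_matrix(np.column_stack([jaw,down,np.cross(jaw,down)]))
def go(target,R=None):
    s,p,r=pose(); d=r.inv().apply(np.array(target)-p)/10
    tw=(r.inv()*R).as_rotvec() if R is not None else np.zeros(3)
    print("t %.2f p %s q %s F %s g %.3f"%(s["time_s"],p.round(1),s["joints"].round(3),s["force"].round(1),s["grip_width"]))
    print("dpos cm",d.round(2),"twist",tw.round(3),"deg %.1f"%np.rad2deg(np.linalg.norm(tw)))
E
python3 - <<'E'
from h import *
s,p,r=pose(); print(r.as_matrix().round(3))
for j in(YB,-YB): go(list((O+54*XB)[:2])+[280],frame(j,-ZB))
E
```

```text
[[ 0.311 -0.     0.951]
 [-0.951  0.001  0.311]
 [-0.001 -1.     0.   ]]
t 0.10 p [ 163.  -498.8  230.8] q [-1.478  0.313  1.498  0.     1.331 -0.223] F [ 0.3  0.3 -0.8] g 1.001
dpos cm [-75.16  -4.82  66.66] twist [ 2.000e-03  2.846e+00 -1.000e-03] deg 163.1
t 0.10 p [ 163.  -498.8  230.8] q [-1.478  0.313  1.498  0.     1.331 -0.223] F [ 0.3  0.3 -0.8] g 1.001
dpos cm [-75.16  -4.82  66.66] twist [-0.    -0.295 -0.001] deg 16.9
```

```bash
python3 -m handwheel '[{"delta_pos":[-1,-0.5,0.9],"twist":[0,-0.01,0],"jaw":0.6},{"delta_pos":[-3,-1,2.7],"twist":[0,-0.02,0],"jaw":0.3},{"delta_pos":[-6,-2,5.3],"twist":[0,-0.03,0],"jaw":0},{"delta_pos":[-9,-3,8],"twist":[0,-0.04,0],"jaw":0},{"delta_pos":[-12,-4,10.6],"twist":[0,-0.05,0],"jaw":0},{"delta_pos":[-15,-4.8,13.3],"twist":[0,-0.06,0],"jaw":0},{"delta_pos":[-18,-4.8,16],"twist":[0,-0.07,0],"jaw":0},{"delta_pos":[-21,-4.8,18.6],"twist":[0,-0.08,0],"jaw":0},{"delta_pos":[-24,-4.8,21.3],"twist":[0,-0.09,0],"jaw":0},{"delta_pos":[-27,-4.8,24],"twist":[0,-0.1,0],"jaw":0}]' 40; python3 - <<'E'
from h import *
go(list((O+54*XB)[:2])+[280],frame(-YB,-ZB))
E
```

```text
time_s: 0.93
eef_pos: [307.4, -165.9, 279.3]
ee_rot: [0.592, -0.592, 0.386, -0.386]
force: [1.3, -0.7, 1.0]
grip_width: 0.002
t 0.93 p [ 307.4 -165.9  279.3] q [-0.834 -0.13   1.861  0.     1.41   0.321] F [ 1.3 -0.7  1. ] g 0.002
dpos cm [-43.52  -0.07  47.16] twist [-0.    -0.195  0.   ] deg 11.2
```

```bash
python3 -m handwheel '[{"delta_pos":[-2.2,0,2.4],"twist":[0,-0.01,0],"jaw":0},{"delta_pos":[-4.5,0,4.9],"twist":[0,-0.02,0],"jaw":0},{"delta_pos":[-6.8,0,7.4],"twist":[0,-0.03,0],"jaw":0},{"delta_pos":[-9,0,9.8],"twist":[0,-0.04,0],"jaw":0},{"delta_pos":[-11.3,0,12.2],"twist":[0,-0.05,0],"jaw":0},{"delta_pos":[-13.6,0,14.7],"twist":[0,-0.06,0],"jaw":0},{"delta_pos":[-15.9,0,17.2],"twist":[0,-0.07,0],"jaw":0},{"delta_pos":[-18.2,0,19.7],"twist":[0,-0.08,0],"jaw":0},{"delta_pos":[-20.5,0,22.2],"twist":[0,-0.09,0],"jaw":0},{"delta_pos":[-22.8,0,24.7],"twist":[0,-0.1,0],"jaw":0}]'; python3 - <<'E'
from h import *
go(list((O+54*XB)[:2])+[280],frame(-YB,-ZB))
E
```

```text
time_s: 1.77
eef_pos: [441.4, 142.4, 279.1]
ee_rot: [-0.611, 0.611, -0.356, 0.356]
force: [-0.5, -0.7, 0.1]
grip_width: 0.001
t 1.77 p [441.4 142.4 279.1] q [ 0.059  0.143  1.586 -0.     1.412  1.113] F [-0.5 -0.7  0.1] g 0.001
dpos cm [-18.34  -0.1   24.44] twist [ 0.    -0.094 -0.   ] deg 5.4
```

```bash
python3 -m handwheel '[{"delta_pos":[-2,0,2.7],"twist":[0,-0.01,0],"jaw":0},{"delta_pos":[-4.2,0,5.6],"twist":[0,-0.02,0],"jaw":0},{"delta_pos":[-6.4,0,8.5],"twist":[0,-0.03,0],"jaw":0},{"delta_pos":[-8.6,0,11.5],"twist":[0,-0.04,0],"jaw":0},{"delta_pos":[-10.8,0,14.5],"twist":[0,-0.05,0],"jaw":0},{"delta_pos":[-13,0,17.4],"twist":[0,-0.07,0],"jaw":0},{"delta_pos":[-15.2,0,20.3],"twist":[0,-0.08,0],"jaw":0},{"delta_pos":[-17,0,22.6],"twist":[0,-0.09,0],"jaw":0},{"delta_pos":[-18,0,24],"twist":[0,-0.094,0],"jaw":0},{"delta_pos":[-18.3,0,24.4],"twist":[0,-0.094,0],"jaw":0}]'; python3 - <<'E'
from h import *
from rig import imaging
go(list((O+54*XB)[:2])+[138],frame(-YB,-ZB))
for n in("side","top"):
    d=imaging.capture(n); cv2.imwrite(f"pics/{n}1.png",d["frame"][:,:,::-1])
E
```

```text
time_s: 2.6
eef_pos: [563.2, 422.1, 277.3]
ee_rot: [-0.627, 0.628, -0.327, 0.326]
force: [-0.3, -0.3, -0.4]
grip_width: 0.003
t 2.60 p [563.2 422.1 277.3] q [0.477 0.738 0.718 0.    1.687 1.436] F [-0.3 -0.3 -0.4] g 0.003
dpos cm [-0.03 13.93  0.05] twist [ 0.002  0.001 -0.001] deg 0.1
```

View pics/side1.png

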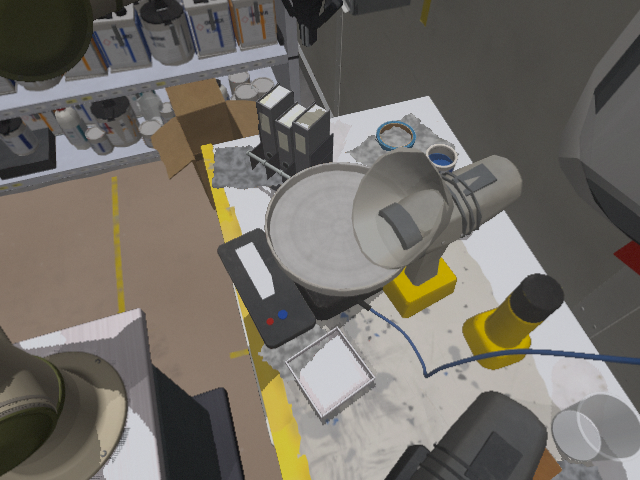

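View pics/top1.png

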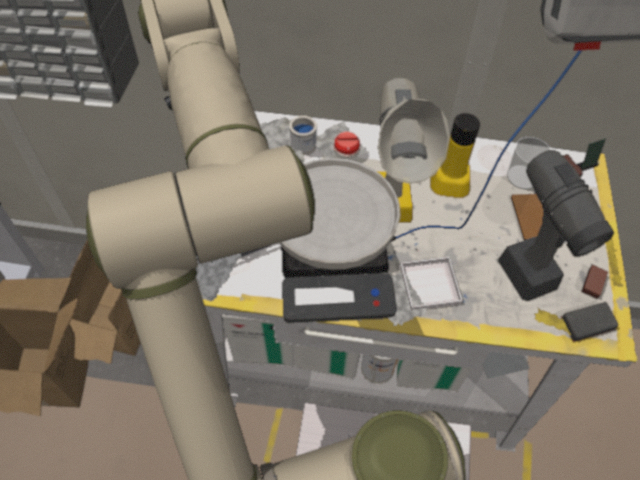

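The side view shows the gripper tip near (310,20), above and behind the binder row. The top view shows the tray near (433,285), and the arm hides the binders there. I'll descend behind the binder.

```bash
python3 -m handwheel '[{"delta_pos":[0,1.5,0],"twist":[0,0,0],"jaw":0},{"delta_pos":[0,3.2,0],"twist":[0,0,0],"jaw":0},{"delta_pos":[0,5,0],"twist":[0,0,0],"jaw":0},{"delta_pos":[0,7,0],"twist":[0,0,0],"jaw":0},{"delta_pos":[0,8.5,0],"twist":[0,0,0],"jaw":0},{"delta_pos":[0,10,0],"twist":[0,0,0],"jaw":0},{"delta_pos":[0,11.5,0],"twist":[0,0,0],"jaw":0},{"delta_pos":[0,12.8,0],"twist":[0,0,0],"jaw":0},{"delta_pos":[0,13.8,0],"twist":[0,0,0],"jaw":0},{"delta_pos":[0,13.8,0],"twist":[0,0,0],"jaw":0}]'; python3 - <<'E'
from h import *
from rig import imaging
go(list((O-10*XB)[:2])+[138],frame(-YB,-ZB))
d=imaging.capture("side"); cv2.imwrite("pics/side2.png",cv2.resize(d["frame"][50:200,220:380,::-1],(640,600)))
d=imaging.capture("top"); w=cloud(d)
t=w[245:320,390:480]
m=((t[...,2]>13)&(t[...,2]<24)).astype(np.uint8)
k,l,st,c=cv2.connectedComponentsWithStats(m,connectivity=8)
for i in range(1,k):
    if st[i,4]>40:
        q=t[l==i];print(st[i],q.mean(0).round(1),rect(q))
E
```

```text
time_s: 3.53
eef_pos: [562.4, 418.6, 139.6]
ee_rot: [-0.626, 0.628, -0.328, 0.327]
force: [0.4, -0.2, -1.0]
grip_width: 0.001
t 3.53 p [562.4 418.6 139.6] q [ 0.473  0.785  0.984 -0.     1.375  1.435] F [ 0.4 -0.2 -1. ] g 0.001
dpos cm [-0.27  0.18 -6.1 ] twist [ 0.003 -0.002 -0.   ] deg 0.2
[ 10  12  63  52 403] [441.9 -65.8  17.1] ((444.1714782714844, -64.62532043457031), (113.46157836914062, 111.93379211425781), 17.081321716308594)
[  0  30   7  41 158] [387.6  12.9  21.2] ((397.02520751953125, 12.086906433105469), (92.8955307006836, 12.935791015625), 4.912949085235596)
```

View pics/side2.png

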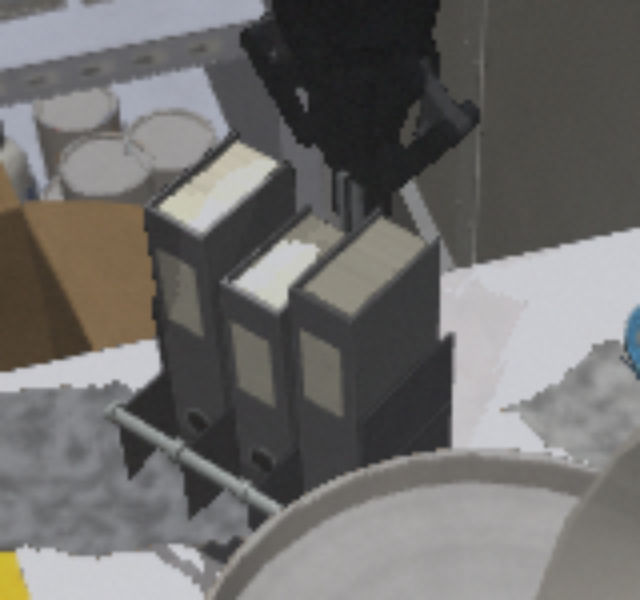

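The fingers stand behind the middle binder. Their linkage widens close to the height of the tall binders' tops, so I'll keep the tip only about 8 mm below the short binder's edge. The tip then rises with the edge as the binder tips. The tray is confirmed by the top camera at (444,-64.5).

```bash
python3 -m handwheel '[{"delta_pos":[-0.1,-0.4,0],"twist":[0,0,0],"jaw":0},{"delta_pos":[-0.25,-0.7,0],"twist":[0,0,0],"jaw":0},{"delta_pos":[-0.25,-0.7,-0.3],"twist":[0,0,0],"jaw":0},{"delta_pos":[-0.25,-0.7,-0.6],"twist":[0,0,0],"jaw":0},{"delta_pos":[-0.25,-0.8,-0.9],"twist":[0,0,0],"jaw":0},{"delta_pos":[-0.25,-1.0,-1.3],"twist":[0,0,0],"jaw":0},{"delta_pos":[-0.25,-1.1,-1.7],"twist":[0,0,0],"jaw":0},{"delta_pos":[-0.25,-1.3,-2.1],"twist":[0,0,0],"jaw":0},{"delta_pos":[-0.25,-1.4,-2.5],"twist":[0,0,0],"jaw":0},{"delta_pos":[-0.25,-1.5,-2.9],"twist":[0,0,0],"jaw":0}]'; python3 - <<'E'
from h import *
from rig import imaging
go(list((O-10*XB)[:2])+[155],frame(-YB,-ZB))
d=imaging.capture("side"); cv2.imwrite("pics/side3.png",cv2.resize(d["frame"][50:200,220:380,::-1],(640,600)))
E
```

```text
time_s: 4.47
eef_pos: [537.7, 405.2, 156.6]
ee_rot: [0.627, -0.627, 0.327, -0.327]
force: [0.9, 0.7, 1.2]
grip_width: 0.002
t 4.47 p [537.7 405.2 156.6] q [ 0.472  0.702  1.087 -0.     1.351  1.433] F [0.9 0.7 1.2] g 0.002
dpos cm [ 0.05  0.16 -3.31] twist [-0.    -0.001  0.   ] deg 0.1
```

View pics/side3.png

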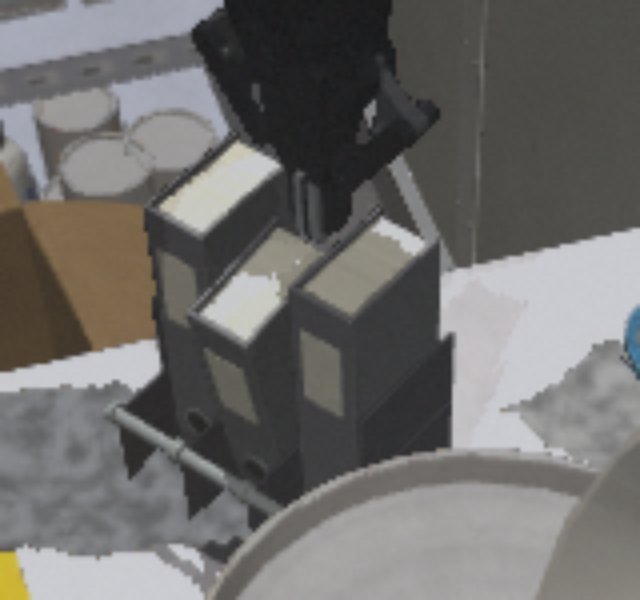

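The binder is tipping: its spine-top edge is now at crop (200,325), and the finger is behind it at (320,230). I'll continue the pull.

```bash
python3 -m handwheel '[{"delta_pos":[0,-0.05,-0.4],"twist":[0,0,0],"jaw":0},{"delta_pos":[0,-0.1,-0.9],"twist":[0,0,0],"jaw":0},{"delta_pos":[0,-0.15,-1.5],"twist":[0,0,0],"jaw":0},{"delta_pos":[0,-0.2,-2.1],"twist":[0,0,0],"jaw":0},{"delta_pos":[0,-0.2,-2.7],"twist":[0,0,0],"jaw":0},{"delta_pos":[0,-0.2,-3.3],"twist":[0,0,0],"jaw":0},{"delta_pos":[0,-0.2,-3.9],"twist":[0,0,0],"jaw":0},{"delta_pos":[0,-0.2,-4.5],"twist":[0,0,0],"jaw":0},{"delta_pos":[0,-0.2,-5.1],"twist":[0,0,0],"jaw":0},{"delta_pos":[0,-0.2,-5.5],"twist":[0,0,0],"jaw":0}]'; python3 - <<'E'
from h import *
from rig import imaging
go(list((O-10*XB)[:2])+[155],frame(-YB,-ZB))
d=imaging.capture("side"); cv2.imwrite("pics/side4.png",cv2.resize(d["frame"][50:200,220:380,::-1],(640,600)))
E
```

```text
time_s: 5.35
eef_pos: [492.2, 373.6, 158.3]
ee_rot: [-0.627, 0.627, -0.327, 0.327]
force: [0.1, 0.1, 0.1]
grip_width: 0.005
t 5.35 p [492.2 373.6 158.3] q [0.46  0.576 1.297 0.    1.268 1.421] F [0.1 0.1 0.1] g 0.005
dpos cm [0.05 0.33 2.23] twist [ 0.    -0.001 -0.   ] deg 0.1
```

View pics/side4.png

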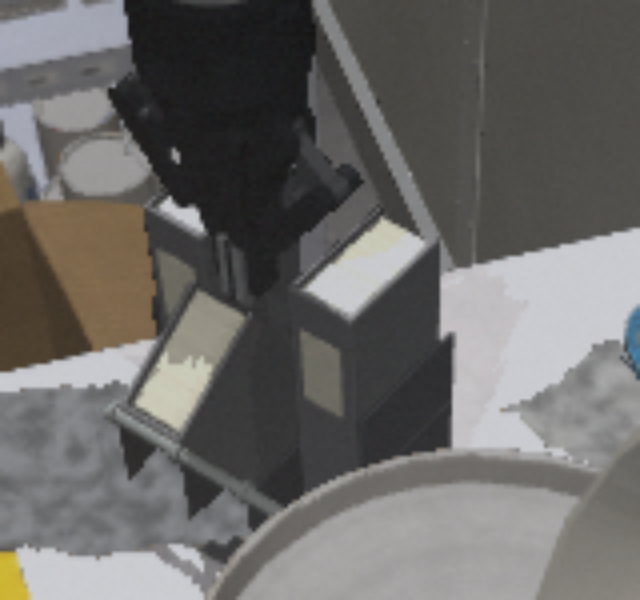

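The short binder has fallen onto the rail and leans there, with its top face at crop (190,360). I'll retreat upward, start pitching the tool and measure the lean.

```bash
python3 -m handwheel '[{"delta_pos":[0,-2,0],"twist":[0,0,0],"jaw":0},{"delta_pos":[0,-5,0],"twist":[0,0,0],"jaw":0},{"delta_pos":[0,-8,0],"twist":[0,0,0],"jaw":0},{"delta_pos":[0,-11,0],"twist":[0,0,0],"jaw":0},{"delta_pos":[0,-14,0],"twist":[0,0,0],"jaw":0.2},{"delta_pos":[0,-16,-2],"twist":[0,0,0],"jaw":0.5},{"delta_pos":[0,-17,-5],"twist":[0,0,0],"jaw":0.7},{"delta_pos":[0,-17,-8],"twist":[0,0,0],"jaw":0.7},{"delta_pos":[0,-17,-11],"twist":[0,0,0],"jaw":0.7},{"delta_pos":[0,-17,-12],"twist":[0,0,0],"jaw":0.7}]'; python3 - <<'E'
from h import *
from rig import imaging
s,p,r=pose(); print(p,s["grip_width"])
B=np.array([XB,YB,ZB])
for n in("side","top"):
    d=imaging.capture(n); cv2.imwrite(f"pics/{n}5.png",d["frame"][:,:,::-1]); np.savez(f"pics/{n}5.npz",**{k:np.array(v) for k,v in d.items()})
    w=(cloud(d)-O)@B.T; w[...,0]+=35 # rel pivot
    P=w.reshape(-1,3); m=np.isfinite(P).all(1)&(abs(P[:,1])<17)&(P[:,0]>-95)&(P[:,0]<-5)&(P[:,2]>100)&(P[:,2]<185)
    q=P[m]; print(n,len(q))
    if len(q)>50:
        # fit plane to top face by RANSAC-ish: PCA in xz on iterated inliers
        best=None
        for th in np.deg2rad(np.arange(15,45,.5)):
            nrm=np.array([-np.sin(th),np.cos(th)]); h=q[:,[0,2]]@nrm
            for c in np.arange(135,160,1.):
                k=(abs(h-c)<2).sum()
                if best is None or k>best[0]: best=(k,np.rad2deg(th),c)
        print(best)
        th=np.deg2rad(best[1]); nrm=np.array([-np.sin(th),np.cos(th)])
        A=P[np.isfinite(P).all(1)]; A=A[(abs(A[:,[0,2]]@nrm-best[2])<3)&(A[:,0]>-110)&(A[:,0]<0)&(abs(A[:,1])<40)]
        print("extent",np.percentile(A,[1,50,99],axis=0).round(1))
E
```

```text
time_s: 6.23
eef_pos: [392.1, 303.9, 329.1]
ee_rot: [0.627, -0.627, 0.327, -0.327]
force: [0.1, 0.9, 0.5]
grip_width: 0.7
[392.07887185 303.94849495 329.08705949] 0.6999277947728225
side 588
(np.int64(431), np.float64(32.5), np.float64(144.0))
extent [[-72.  -18.9 126.3]
 [-41.9   0.9 144.1]
 [-15.4  18.9 161.6]]
top 0
```

View pics/side5.png

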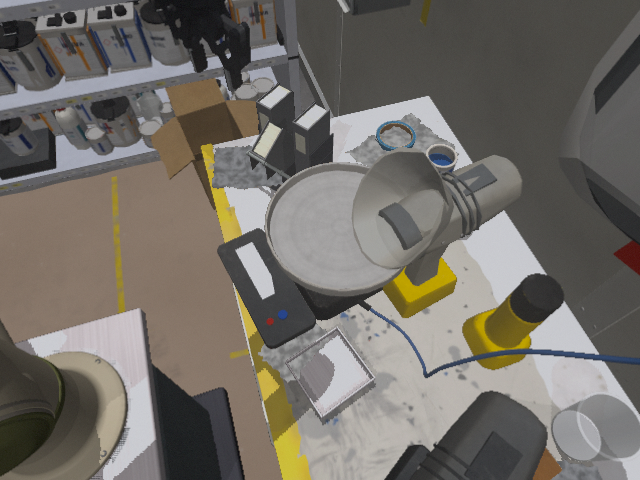

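Measured lean is 32.5°, laterally centred to within 1 mm, with both tall binders still upright. I'll compute the grasp pose.

```bash
cat >> h.py <<'E'
def grasp(xg=20,zg=105,th=np.deg2rad(32.3),shift=2):
    x=xg*np.cos(th)-zg*np.sin(th)+shift; z=xg*np.sin(th)+zg*np.cos(th)
    T=O+XB*(x-35)+ZB*z; down=XB*np.sin(th)-ZB*np.cos(th)
    return T,frame(-YB,down),down
E
python3 - <<'E'
from h import *
T,R,dn=grasp(); print(T); go(T-90*dn,R)
E
```

```text
[459.85578068 350.18677179 103.43953948]
t 6.33 p [393.6 304.8 329.2] q [ 0.423  0.2    1.391 -0.     1.549  1.384] F [ 0.5 -0.3  1. ] g 0.698
dpos cm [ 0.07 14.98  3.2 ] twist [ 0.562 -0.001  0.001] deg 32.2
```

```bash
python3 -m handwheel '[{"delta_pos":[0,1,0.3],"twist":[0.07,0,0],"jaw":0.7},{"delta_pos":[0,3,0.7],"twist":[0.16,0,0],"jaw":0.7},{"delta_pos":[0,5,1.1],"twist":[0.26,0,0],"jaw":0.7},{"delta_pos":[0,7,1.5],"twist":[0.36,0,0],"jaw":0.7},{"delta_pos":[0,9,2],"twist":[0.46,0,0],"jaw":0.7},{"delta_pos":[0,11,2.4],"twist":[0.54,0,0],"jaw":0.7},{"delta_pos":[0,13,2.8],"twist":[0.562,0,0],"jaw":0.7},{"delta_pos":[0.07,14.5,3.1],"twist":[0.562,0,0],"jaw":0.7},{"delta_pos":[0.07,15,3.2],"twist":[0.562,0,0],"jaw":0.7},{"delta_pos":[0.07,15,3.2],"twist":[0.562,0,0],"jaw":0.7}]'; python3 - <<'E'
from h import *
from rig import imaging
T,R,dn=grasp(); go(T,R)
d=imaging.capture("side"); cv2.imwrite("pics/side6.png",cv2.resize(d["frame"][50:200,200:360,::-1],(640,600)))
E
```

```text
time_s: 7.17
eef_pos: [421.5, 323.2, 177.2]
ee_rot: [0.776, -0.429, 0.224, -0.404]
force: [0.5, 0.2, 0.8]
grip_width: 0.703
t 7.17 p [421.5 323.2 177.2] q [0.371 0.139 1.986 0.274 0.485 1.124] F [0.5 0.2 0.8] g 0.703
dpos cm [-0.02  8.74  0.06] twist [ 0.004 -0.001  0.   ] deg 0.2
```

View pics/side6.png

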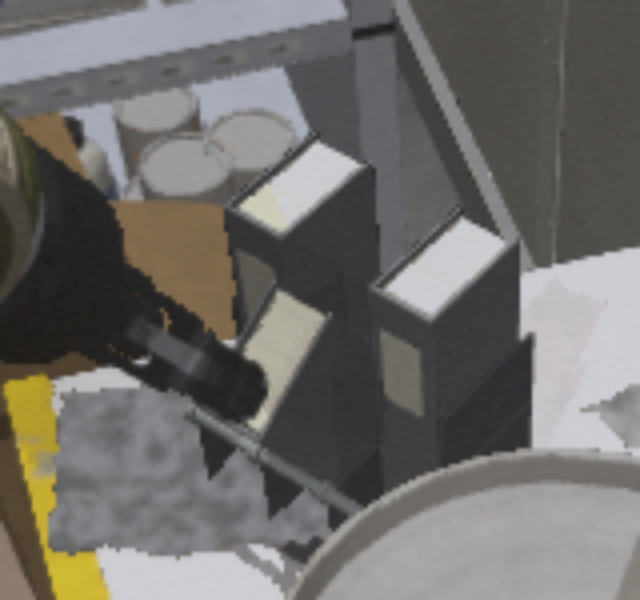

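The gripper is lined up with the top of the leaning binder. I'll advance along the tool axis.

```bash
python3 -m handwheel '[{"delta_pos":[0,1,0],"twist":[0,0,0],"jaw":0.7},{"delta_pos":[0,2,0],"twist":[0,0,0],"jaw":0.7},{"delta_pos":[0,3,0],"twist":[0,0,0],"jaw":0.7},{"delta_pos":[0,4,0],"twist":[0,0,0],"jaw":0.7},{"delta_pos":[0,5,0],"twist":[0,0,0],"jaw":0.7},{"delta_pos":[0,6,0],"twist":[0,0,0],"jaw":0.7},{"delta_pos":[0,7,0],"twist":[0,0,0],"jaw":0.7},{"delta_pos":[0,8,0],"twist":[0,0,0],"jaw":0.7},{"delta_pos":[0,8.7,0],"twist":[0,0,0],"jaw":0.7},{"delta_pos":[0,8.7,0],"twist":[0,0,0],"jaw":0.7}]'; python3 - <<'E'
from h import *
from rig import imaging
T,R,dn=grasp(); go(T,R)
d=imaging.capture("side"); cv2.imwrite("pics/side7.png",cv2.resize(d["frame"][50:200,200:360,::-1],(640,600)))
E
```

```text
time_s: 8.05
eef_pos: [459.8, 350.0, 104.5]
ee_rot: [0.776, -0.429, 0.223, -0.405]
force: [-0.4, -0.2, 0.1]
grip_width: 0.699
t 8.05 p [459.8 350.  104.5] q [0.397 0.358 1.935 0.37  0.318 1.037] F [-0.4 -0.2  0.1] g 0.699
dpos cm [-0.01  0.1  -0.04] twist [ 0.002 -0.001  0.   ] deg 0.1
```

View pics/side7.png

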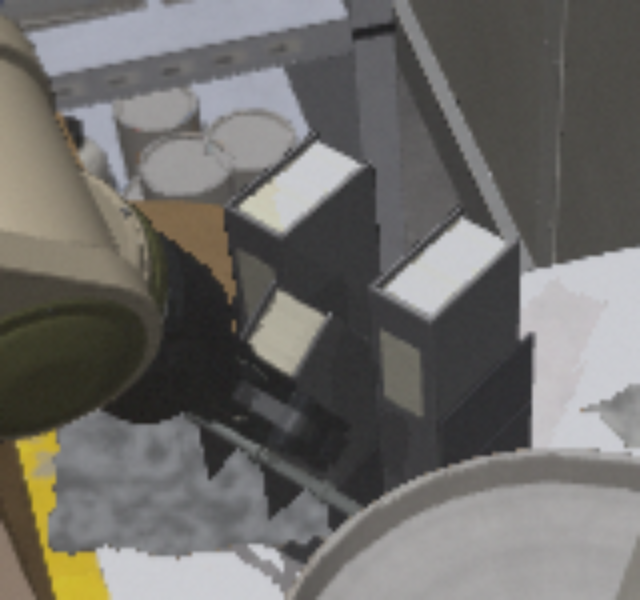

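The fingers straddle the binder, with its near side under the right pad at crop (310,430). Closing now.

```bash
python3 -m handwheel '[{"delta_pos":[0,0,0],"twist":[0,0,0],"jaw":0.5},{"delta_pos":[0,0,0],"twist":[0,0,0],"jaw":0.45},{"delta_pos":[0,0,0],"twist":[0,0,0],"jaw":0.3},{"delta_pos":[0,0,0],"twist":[0,0,0],"jaw":0.2},{"delta_pos":[0,0,0],"twist":[0,0,0],"jaw":0.2},{"delta_pos":[0,0,0],"twist":[0,0,0],"jaw":0.2},{"delta_pos":[0,0,0],"twist":[0,0,0],"jaw":0.2},{"delta_pos":[0,0,0],"twist":[0,0,0],"jaw":0.2},{"delta_pos":[0,0,0],"twist":[0,0,0],"jaw":0.2},{"delta_pos":[0,0,0],"twist":[0,0,0],"jaw":0.2}]' 70
```

```text
time_s: 8.93
eef_pos: [459.3, 349.7, 105.4]
ee_rot: [0.777, -0.428, 0.223, -0.405]
force: [-2.7, -1.2, 6.7]
grip_width: 0.442
```

Gripped at 37.6 mm, as expected for a 38 mm binder. Lifting out along the binder's own axis.

```bash
python3 -m handwheel '[{"delta_pos":[0,-0.5,0.2],"twist":[0,0,0],"jaw":0.2},{"delta_pos":[0,-1.5,0.4],"twist":[0,0,0],"jaw":0.2},{"delta_pos":[0,-3,0.5],"twist":[0,0,0],"jaw":0.2},{"delta_pos":[0,-5,0.5],"twist":[0,0,0],"jaw":0.2},{"delta_pos":[0,-7,0.5],"twist":[0,0,0],"jaw":0.2},{"delta_pos":[0,-9,0.6],"twist":[0,0,0],"jaw":0.2},{"delta_pos":[0,-11,0.8],"twist":[0,0,0],"jaw":0.2},{"delta_pos":[0,-13,1],"twist":[0,0,0],"jaw":0.2},{"delta_pos":[0,-15,1.5],"twist":[0,0,0],"jaw":0.2},{"delta_pos":[0,-16.5,2],"twist":[0,0,0],"jaw":0.2}]'; python3 - <<'E'
from h import *
from rig import imaging
go([370,270,270],frame(-YB,-ZB))
d=imaging.capture("side"); cv2.imwrite("pics/side8.png",d["frame"][:,:,::-1])
E
```

```text
time_s: 9.77
eef_pos: [400.0, 308.1, 256.6]
ee_rot: [0.776, -0.429, 0.223, -0.405]
force: [0.4, -0.6, -2.7]
grip_width: 0.434
t 9.77 p [400.  308.1 256.6] q [ 0.354 -0.028  1.934  0.21   0.7    1.191] F [ 0.4 -0.6 -2.7] g 0.434
dpos cm [ 1.41 -3.6  -3.21] twist [-0.562 -0.001  0.001] deg 32.2
```

View pics/side8.png

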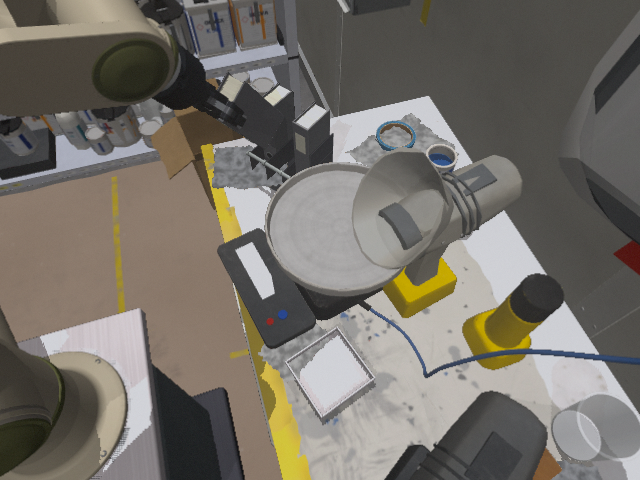

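The binder is held with both tall binders still standing. Now turn it upright while backing up, then transit.

```bash
python3 -m handwheel '[{"delta_pos":[0,-1,0],"twist":[-0.03,0,0],"jaw":0.2},{"delta_pos":[0.3,-2,-0.5],"twist":[-0.08,0,0],"jaw":0.2},{"delta_pos":[0.6,-3,-1],"twist":[-0.15,0,0],"jaw":0.2},{"delta_pos":[0.9,-4,-1.4],"twist":[-0.22,0,0],"jaw":0.2},{"delta_pos":[1.1,-5,-1.7],"twist":[-0.3,0,0],"jaw":0.2},{"delta_pos":[1.4,-6,-2],"twist":[-0.38,0,0],"jaw":0.2},{"delta_pos":[1.4,-6,-2],"twist":[-0.46,0,0],"jaw":0.2},{"delta_pos":[1.4,-6,-2],"twist":[-0.53,0,0],"jaw":0.2},{"delta_pos":[1.4,-6,-2],"twist":[-0.562,0,0],"jaw":0.2},{"delta_pos":[1.4,-6,-2],"twist":[-0.562,0,0],"jaw":0.2}]'; python3 - <<'E'
from h import *
from rig import imaging
a=np.deg2rad(16.6)
go([429.6,-68.6,300],frame(np.array([np.sin(a),-np.cos(a),0]),-ZB))
d=imaging.capture("side"); cv2.imwrite("pics/side9.png",d["frame"][:,:,::-1])
E
```

```text
time_s: 10.65
eef_pos: [369.3, 269.4, 294.2]
ee_rot: [-0.626, 0.628, -0.327, 0.327]
force: [-0.1, -0.3, -2.7]
grip_width: 0.439
t 10.65 p [369.3 269.4 294.2] q [ 3.730e-01  1.210e-01  1.573e+00 -1.000e-03  1.450e+00  1.335e+00] F [-0.1 -0.3 -2.7] g 0.439
dpos cm [ 31.17  -0.53 -14.4 ] twist [0.002 0.32  0.001] deg 18.3
```

View pics/side9.png

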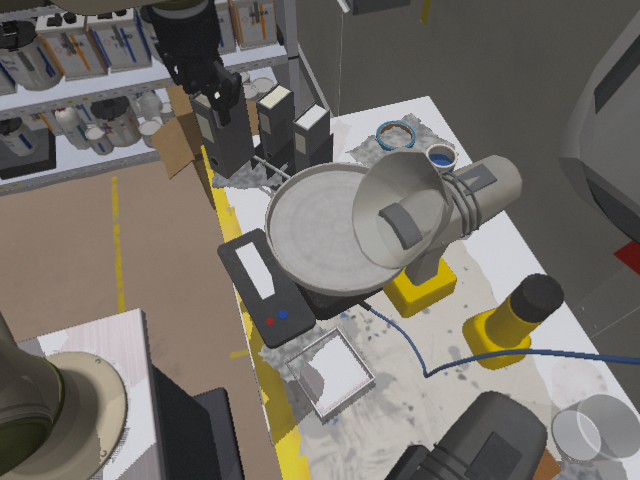

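```bash
python3 -m handwheel '[{"delta_pos":[0.8,0,-0.4],"twist":[0,0,0],"jaw":0.2},{"delta_pos":[2.2,0,-1],"twist":[0,0.02,0],"jaw":0.2},{"delta_pos":[4,0,-1.8],"twist":[0,0.04,0],"jaw":0.2},{"delta_pos":[6,0,-2.8],"twist":[0,0.06,0],"jaw":0.2},{"delta_pos":[8,0,-3.7],"twist":[0,0.08,0],"jaw":0.2},{"delta_pos":[10,0,-4.6],"twist":[0,0.1,0],"jaw":0.2},{"delta_pos":[12,0,-5.5],"twist":[0,0.12,0],"jaw":0.2},{"delta_pos":[14,0,-6.5],"twist":[0,0.14,0],"jaw":0.2},{"delta_pos":[16,0,-7.4],"twist":[0,0.16,0],"jaw":0.2},{"delta_pos":[18,0,-8.3],"twist":[0,0.18,0],"jaw":0.2}]'; python3 - <<'E'
from h import *
a=np.deg2rad(16.6)
go([429.6,-68.6,300],frame(np.array([np.sin(a),-np.cos(a),0]),-ZB))
E
```

```text
time_s: 11.53
eef_pos: [403.4, 72.7, 295.2]
ee_rot: [0.595, -0.595, 0.382, -0.383]
force: [1.1, 0.2, -2.8]
grip_width: 0.439
t 11.53 p [403.4  72.7 295.2] q [-0.109  0.008  1.692 -0.     1.44   1.033] F [ 1.1  0.2 -2.8] g 0.439
dpos cm [13.94 -0.47 -3.48] twist [-0.001  0.139  0.001] deg 7.9
```

```bash
python3 -m handwheel '[{"delta_pos":[1.8,0,-0.4],"twist":[0,0.02,0],"jaw":0.2},{"delta_pos":[3.6,0,-0.9],"twist":[0,0.04,0],"jaw":0.2},{"delta_pos":[5.4,0,-1.4],"twist":[0,0.06,0],"jaw":0.2},{"delta_pos":[7.2,0,-1.8],"twist":[0,0.08,0],"jaw":0.2},{"delta_pos":[9,0,-2.3],"twist":[0,0.1,0],"jaw":0.2},{"delta_pos":[10.8,0,-2.7],"twist":[0,0.12,0],"jaw":0.2},{"delta_pos":[12.3,0,-3.1],"twist":[0,0.13,0],"jaw":0.2},{"delta_pos":[13.4,0,-3.4],"twist":[0,0.139,0],"jaw":0.2},{"delta_pos":[13.9,0,-3.5],"twist":[0,0.139,0],"jaw":0.2},{"delta_pos":[13.9,0,-3.5],"twist":[0,0.139,0],"jaw":0.2}]'; python3 - <<'E'
from h import *
from rig import imaging
a=np.deg2rad(16.6)
go([429.6,-68.6,160],frame(np.array([np.sin(a),-np.cos(a),0]),-ZB))
for n in("side","top"):
    d=imaging.capture(n); cv2.imwrite(f"pics/{n}10.png",d["frame"][:,:,::-1]);np.savez(f"pics/{n}10.npz",**{k:np.array(v) for k,v in d.items()})
E
```

```text
time_s: 12.37
eef_pos: [429.8, -67.4, 295.1]
ee_rot: [0.567, -0.567, 0.422, -0.423]
force: [-0.1, 1.3, -3.0]
grip_width: 0.436
t 12.37 p [429.8 -67.4 295.1] q [-0.426  0.068  1.63  -0.     1.444  0.855] F [-0.1  1.3 -3. ] g 0.436
dpos cm [ 0.11 13.51 -0.06] twist [-0. -0.  0.] deg 0.0
```

View pics/side10.png

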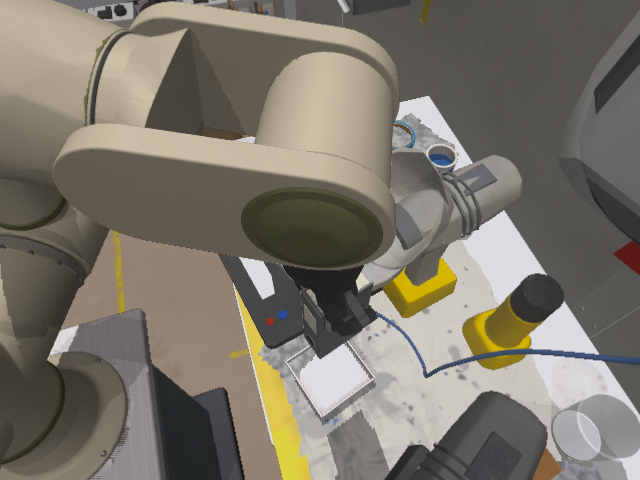

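View pics/top10.png

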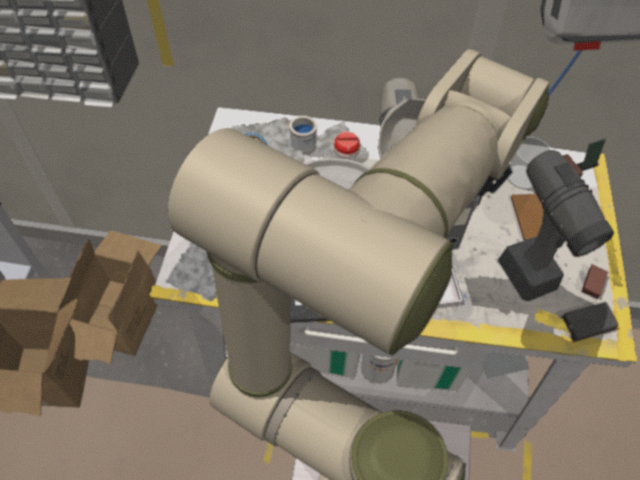

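```bash
python3 - <<'E'
from h import *
w0=cloud(dict(np.load("pics/side0.npz")));w=cloud(dict(np.load("pics/side10.npz")))
a=w[100:270,200:400]; q=a[np.isfinite(a).all(2)&(a[...,2]>300)]
for z in range(300,800,40):
    s=q[(q[:,2]>=z)&(q[:,2]<z+40)&(q[:,1]<150)]
    if len(s): print(z,len(s),"x",s[:,0].min().round(),s[:,0].max().round(),"y",s[:,1].min().round(),s[:,1].max().round())
h=np.concatenate([w0[140:280,340:460].reshape(-1,3),cloud(dict(np.load("pics/top0.npz")))[75:190,370:460].reshape(-1,3)]); h=h[np.isfinite(h).all(1)&(h[:,2]>130)&(h[:,2]<420)]
for z in range(120,420,40):
    s=h[(h[:,2]>=z)&(h[:,2]<z+40)]
    if len(s): print("hood",z,len(s),np.percentile(s[:,:2],[1,99],axis=0).round())
# binder: points below z<300 near
p=w[300:375,290:360]; s=p[np.isfinite(p).all(2)&(p[...,2]>150)]
print("binder-ish",len(s),np.percentile(s,[1,50,99],axis=0).round(1))
for z in range(180,300,10):
    t=s[(s[:,2]>=z)&(s[:,2]<z+10)]
    if len(t): print(z,len(t),np.percentile(t[:,:2],[2,98],axis=0).round())
E
```

```text
300 173 x 567.0 583.0 y 70.0 76.0
340 119 x 563.0 575.0 y 65.0 76.0
420 122 x 393.0 457.0 y -105.0 -71.0
460 11 x 405.0 433.0 y -105.0 -96.0
500 3845 x 341.0 445.0 y -140.0 11.0
540 11322 x 346.0 490.0 y -141.0 10.0
580 15683 x 355.0 466.0 y -137.0 -46.0
hood 120 962 [[628. -96.]
 [926. 120.]]
hood 160 419 [[632. -91.]
 [926.  50.]]
hood 200 94 [[586. -84.]
 [760.  -9.]]
hood 240 5647 [[512. -30.]
 [690.  86.]]
hood 280 6963 [[526. -42.]
 [733.  82.]]
hood 320 2278 [[543. -41.]
 [618.  84.]]
hood 360 952 [[564. -25.]
 [600.  74.]]
binder-ish 2637 [[ 409.  -132.6  190.2]
 [ 428.4  -89.5  327.3]
 [ 466.1  -56.6  404.8]]
180 23 [[410. -88.]
 [475. -60.]]
190 122 [[409. -89.]
 [478. -58.]]
200 96 [[409. -89.]
 [466. -58.]]
210 91 [[409. -90.]
 [459. -57.]]
220 103 [[409. -90.]
 [449. -57.]]
230 95 [[409. -90.]
 [447. -57.]]
240 92 [[409. -90.]
 [444. -56.]]
250 88 [[409. -90.]
 [442. -58.]]
260 77 [[409. -90.]
 [436. -56.]]
270 74 [[409. -90.]
 [432. -56.]]
280 77 [[409. -90.]
 [428. -57.]]
290 75 [[409. -94.]
 [429. -57.]]
```

The binder hangs upright with its spine at x≈409–416 and its bottom at z≈187, over the tray. The wrist keeps about 50 mm from the hood on the way down. Lowering.

```bash
python3 -m handwheel '[{"delta_pos":[0.1,1.2,0],"twist":[0,0,0],"jaw":0.2},{"delta_pos":[0.1,3,0],"twist":[0,0,0],"jaw":0.2},{"delta_pos":[0.1,5,0],"twist":[0,0,0],"jaw":0.2},{"delta_pos":[0.1,7,0],"twist":[0,0,0],"jaw":0.2},{"delta_pos":[0.1,9,0],"twist":[0,0,0],"jaw":0.2},{"delta_pos":[0.1,11,0],"twist":[0,0,0],"jaw":0.2},{"delta_pos":[0.1,13,0],"twist":[0,0,0],"jaw":0.2},{"delta_pos":[0.1,14.8,0],"twist":[0,0,0],"jaw":0.2},{"delta_pos":[0.1,16,0],"twist":[0,0,0],"jaw":0.2},{"delta_pos":[0.1,16.5,0],"twist":[0,0,0],"jaw":0.2}]'; python3 - <<'E'
from h import *
from rig import imaging
a=np.deg2rad(16.6)
go([429.6,-68.6,110],frame(np.array([np.sin(a),-np.cos(a),0]),-ZB))
d=imaging.capture("side"); cv2.imwrite("pics/side11.png",cv2.resize(d["frame"][280:430,260:420,::-1],(640,600)))
w=cloud(d)[280:430,260:420]; s=w[np.isfinite(w).all(2)]; s=s[(s[:,0]>395)&(s[:,0]<480)&(abs(s[:,1]+70)<26)]
print(np.histogram(s[:,2],bins=range(0,130,6)))
E
```

```text
time_s: 13.3
eef_pos: [429.5, -66.5, 128.7]
ee_rot: [-0.567, 0.568, -0.423, 0.421]
force: [-0.3, -0.4, -3.3]
grip_width: 0.443
t 13.30 p [429.5 -66.5 128.7] q [-0.425  0.237  1.893  0.     1.014  0.854] F [-0.3 -0.4 -3.3] g 0.443
dpos cm [ 0.21  1.87 -0.05] twist [ 0.002  0.002 -0.002] deg 0.2
(array([579,  86,   2,  19,  24,  18,  26,  15,  24,  21,  34,  25,  20,
        31,  28,  28,  21,  24,  32,  29,  30]), array([  0,   6,  12,  18,  24,  30,  36,  42,  48,  54,  60,  66,  72,
        78,  84,  90,  96, 102, 108, 114, 120, 126]))
```

View pics/side11.png

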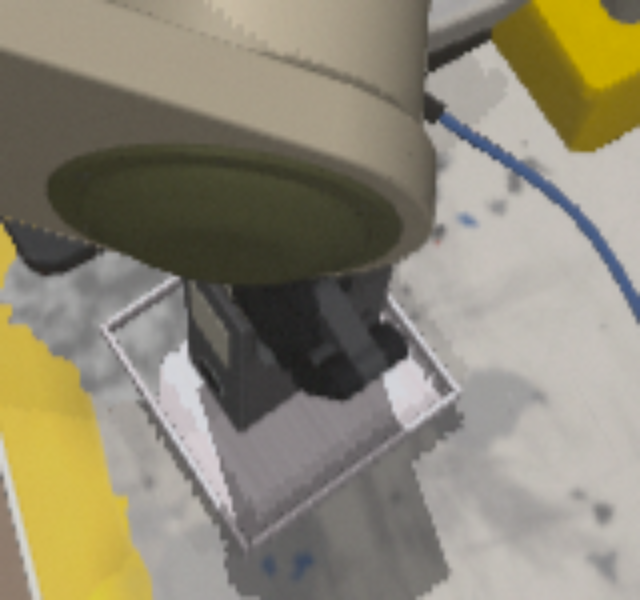

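The binder is well inside the tray outline (near bottom corner at crop (240,430)), about 18 mm above the floor. I'll lower it gently.

```bash
python3 -m handwheel '[{"delta_pos":[0.1,0.3,0],"twist":[0,0,0],"jaw":0.2},{"delta_pos":[0.2,0.6,0],"twist":[0,0,0],"jaw":0.2},{"delta_pos":[0.2,0.8,0],"twist":[0,0,0],"jaw":0.2},{"delta_pos":[0.2,1.0,0],"twist":[0,0,0],"jaw":0.2},{"delta_pos":[0.2,1.2,0],"twist":[0,0,0],"jaw":0.2},{"delta_pos":[0.2,1.3,0],"twist":[0,0,0],"jaw":0.2},{"delta_pos":[0.2,1.4,0],"twist":[0,0,0],"jaw":0.2},{"delta_pos":[0.2,1.5,0],"twist":[0,0,0],"jaw":0.2},{"delta_pos":[0.2,1.5,0],"twist":[0,0,0],"jaw":0.2},{"delta_pos":[0.2,1.5,0],"twist":[0,0,0],"jaw":0.2}]'
```

```text
time_s: 14.18
eef_pos: [430.9, -69.6, 115.1]
ee_rot: [-0.567, 0.567, -0.422, 0.422]
force: [0.5, -0.3, -2.9]
grip_width: 0.438
```

```bash
python3 -m handwheel '[{"delta_pos":[0,0.05,0],"twist":[0,0,0],"jaw":0.2},{"delta_pos":[0,0.1,0],"twist":[0,0,0],"jaw":0.2},{"delta_pos":[0,0.15,0],"twist":[0,0,0],"jaw":0.2},{"delta_pos":[0,0.2,0],"twist":[0,0,0],"jaw":0.2},{"delta_pos":[0,0.25,0],"twist":[0,0,0],"jaw":0.2},{"delta_pos":[0,0.3,0],"twist":[0,0,0],"jaw":0.2},{"delta_pos":[0,0.35,0],"twist":[0,0,0],"jaw":0.2},{"delta_pos":[0,0.4,0],"twist":[0,0,0],"jaw":0.2},{"delta_pos":[0,0.4,0],"twist":[0,0,0],"jaw":0.2},{"delta_pos":[0,0.4,0],"twist":[0,0,0],"jaw":0.2}]'
```

```text
time_s: 15.02
eef_pos: [430.9, -69.5, 112.6]
ee_rot: [-0.567, 0.567, -0.422, 0.422]
force: [-7.8, 1.8, 19.8]
grip_width: 0.439
```

Floor contact: about 20 N at TCP z = 112.6, which puts the underside at about 3–5 mm. I'll relax slightly and release.

```bash
python3 -m handwheel '[{"delta_pos":[0,-0.05,0],"twist":[0,0,0],"jaw":0.2},{"delta_pos":[0,-0.12,0],"twist":[0,0,0],"jaw":0.2},{"delta_pos":[0,-0.12,0],"twist":[0,0,0],"jaw":0.42},{"delta_pos":[0,-0.12,0],"twist":[0,0,0],"jaw":0.46},{"delta_pos":[0,-0.12,0],"twist":[0,0,0],"jaw":0.5},{"delta_pos":[0,-0.12,0],"twist":[0,0,0],"jaw":0.55},{"delta_pos":[0,-0.12,0],"twist":[0,0,0],"jaw":0.6},{"delta_pos":[0,-0.12,0],"twist":[0,0,0],"jaw":0.65},{"delta_pos":[0,-0.12,0],"twist":[0,0,0],"jaw":0.65},{"delta_pos":[0,-0.12,0],"twist":[0,0,0],"jaw":0.65}]' 30;  python3 - <<'E'
from h import *
from rig import imaging
go([430,-69,110])
d=imaging.capture("side"); cv2.imwrite("pics/side12.png",cv2.resize(d["frame"][280:430,260:420,::-1],(640,600)))
E
```

```text
time_s: 15.85
eef_pos: [430.9, -69.5, 112.2]
ee_rot: [-0.567, 0.567, -0.422, 0.422]
force: [-0.3, 0.5, -0.1]
grip_width: 0.649
t 15.85 p [430.9 -69.5 112.2] q [-0.43   0.266  1.907 -0.     0.969  0.85 ] F [-0.3  0.5 -0.1] g 0.649
dpos cm [-0.08  0.22 -0.07] twist [0. 0. 0.] deg 0.0
```

View pics/side12.png

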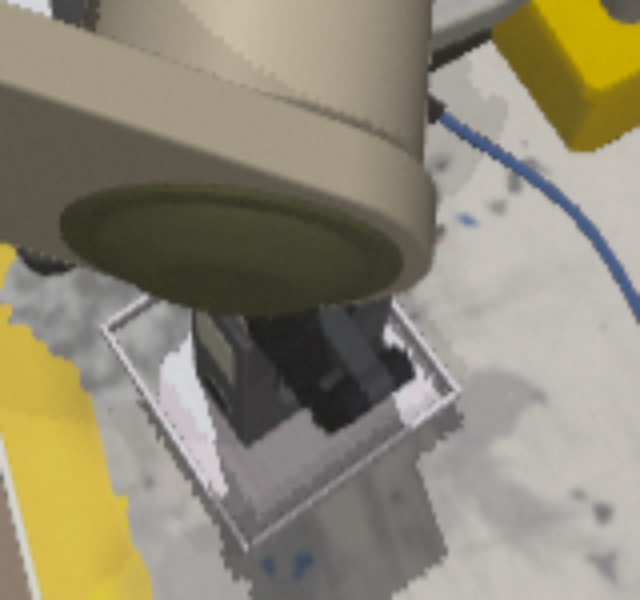

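Released, standing in the tray with the force back at zero. Retreating straight up.

```bash
python3 -m handwheel '[{"delta_pos":[0,-0.8,0],"twist":[0,0,0],"jaw":0.65},{"delta_pos":[0,-2,0],"twist":[0,0,0],"jaw":0.65},{"delta_pos":[0,-3.5,0],"twist":[0,0,0],"jaw":0.65},{"delta_pos":[0,-5,0],"twist":[0,0,0],"jaw":0.65},{"delta_pos":[0,-7,0],"twist":[0,0,0],"jaw":0.65},{"delta_pos":[0,-9.5,0],"twist":[0,0,0],"jaw":0.65},{"delta_pos":[0,-12,0],"twist":[0,0,0],"jaw":0.65},{"delta_pos":[0,-14.5,0],"twist":[0,0,0],"jaw":0.65},{"delta_pos":[0,-17,0],"twist":[0,0,0],"jaw":0.65},{"delta_pos":[0,-19,0],"twist":[0,0,0],"jaw":0.65}]'; python3 - <<'E'
from h import *
go([250,-330,300])
E
```

```text
time_s: 16.73
eef_pos: [430.8, -69.4, 304.9]
ee_rot: [0.567, -0.567, 0.422, -0.423]
force: [-0.1, 0.4, 1.1]
grip_width: 0.648
t 16.73 p [430.8 -69.4 304.9] q [-0.43   0.065  1.607  0.     1.467  0.85 ] F [-0.1  0.4  1.1] g 0.648
dpos cm [ 19.78   0.47 -24.79] twist [0. 0. 0.] deg 0.0
```

```bash
python3 -m handwheel '[{"delta_pos":[1.5,0,-1.9],"twist":[0,0,0],"jaw":0.65},{"delta_pos":[3.5,0,-4.3],"twist":[0,0,0],"jaw":0.65},{"delta_pos":[5.5,0,-6.8],"twist":[0,0,0],"jaw":0.65},{"delta_pos":[7.5,0,-9.3],"twist":[0,0,0],"jaw":0.65},{"delta_pos":[9.5,0,-11.8],"twist":[0,0,0],"jaw":0.65},{"delta_pos":[11.5,0,-14.3],"twist":[0,0,0],"jaw":0.65},{"delta_pos":[13.5,0,-16.8],"twist":[0,0,0],"jaw":0.65},{"delta_pos":[15.5,0,-19.3],"twist":[0,0,0],"jaw":0.65},{"delta_pos":[17.5,0,-21.8],"twist":[0,0,0],"jaw":0.65},{"delta_pos":[19,0,-23.5],"twist":[0,0,0],"jaw":0.65}]'; python3 - <<'E'
from h import *
from rig import imaging
s,p,r=pose();print(p,s["force"])
for n in("side","top"):
    d=imaging.capture(n); cv2.imwrite(f"pics/{n}13.png",d["frame"][:,:,::-1]); w=cloud(d)
    f=np.isfinite(w).all(2)
    for nm,c,z in(("short",(444,-64),(145,160)),("A",(493,428),(169,184)),("B",(544.6,354.8),(169,184))):
        m=f&(abs(w[...,0]-c[0])<55)&(abs(w[...,1]-c[1])<55)&(w[...,2]>z[0])&(w[...,2]<z[1])
        l=cv2.connectedComponentsWithStats(m.astype(np.uint8))
        if l[0]>1:
            i=1+l[2][1:,4].argmax(); q=w[l[1]==i]
            A=np.c_[q[:,:2]-q[:,:2].mean(0),np.ones(len(q))]; sl=np.linalg.lstsq(A,q[:,2],rcond=None)[0]
            print(n,nm,len(q),np.median(q[:,2]).round(1),rect(q),"slope",sl[:2].round(3))
E
```

```text
time_s: 17.57
eef_pos: [258.5, -320.4, 302.9]
ee_rot: [-0.567, 0.567, -0.423, 0.423]
force: [0.2, -0.9, 0.8]
grip_width: 0.65
[ 258.54307863 -320.44261644  302.90394166] [ 0.22112177 -0.88001062  0.75116917]
side short 1323 150.7 ((447.6054992675781, -64.37920379638672), (70.11661529541016, 38.286468505859375), 16.639245986938477) slope [-0.01   0.004]
side A 574 173.5 ((494.1427917480469, 428.5504455566406), (71.72076416015625, 40.3455810546875), 35.50143051147461) slope [-0.01   0.005]
side B 615 173.5 ((544.5743408203125, 355.3730773925781), (71.04658508300781, 40.354881286621094), 34.60105895996094) slope [-0.01   0.001]
top A 482 172.9 ((492.9805908203125, 428.12646484375), (71.26043701171875, 37.9364013671875), 35.118499755859375) slope [-0.004 -0.023]
top B 512 173.3 ((545.2537841796875, 354.99029541015625), (75.16923522949219, 38.70043182373047), 34.6744270324707) slope [-0.013  0.005]
```

View pics/side13.png

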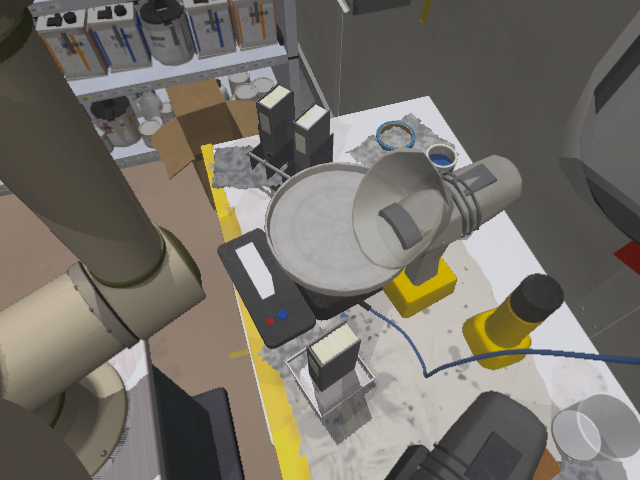

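The side view shows the short binder standing in the tray at about (333,355) and both tall binders in the rack at (275,110) and (311,130). Measured against the tray, its centre is within 4 mm and its top is level, and the tall binders have not moved. Handing in.

```bash
python3 -c "
from rig import ctrl; print(ctrl.finish_job())"
```

```text
the job is handed in; nothing more can be done
None
```

The short binder is out of the rack and standing upright in the tray, and the job was handed in at about 17.7 s of the 67 s allowed. I hooked it behind its top edge and pulled until it fell onto the front rail, leaning 32.5° as measured by depth fit. I then gripped it across its thickness (37.6 mm opening), lifted it out along its own axis, turned it upright, set it down and backed away.

**Last checks before handing in:**
- **Short binder:** its centre is about 4 mm from the tray's centre, and its top face is level to within about 0.01 rad. Its top reads z = 151 mm, as it did when standing in the rack (151–152), so its underside is on the tray floor.
- **Tall binders:** both are upright and within about 1 mm of where they were.
- **Robot:** it is well clear of everything, with no contact force. The highest force I read was about 20 N, when the binder touched the tray floor.

**Disagreement:** all the binder tops read about 3 mm below their nominal height, in the rack and in the tray. The likely cause is a top face recessed below its rim, or camera calibration. The top camera's automatic check did not pick out the short binder in the tray, so its final pose rests on the side camera alone.

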